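# Try the gearbox cover on its seat and hold it hovering, bolt holes lined up

### The arm

A 6-joint arm with a two-finger parallel gripper is mounted at the origin on the work surface. World frame = base frame: x ahead of the robot, y to its left, z up, the work surface at z = 0. Lengths are in m, angles in rad, forces in N, time in s.
With the tool pointing down it reaches from about 0.35 to 0.85 m from the base axis. Payload 8.1 kg.
Tool frame: the origin (TCP) lies on the centre line of the jaws, within the pads' length; the fingertips stand 14 mm ahead of it and the grasp point (between the pads) lies 5 mm behind it; z points along the fingers, y is the direction in which the jaws open and shut (so a half turn about z gives the same grasp; the last joint's range is limited). The gripper opens to 93 mm and grips with 3 to 60 N. Pads are 15 mm wide; open, the fingers measure 128 mm over their backs; the gripper's body (75 mm by 188 mm) begins 65 mm behind the grasp point.
Start: joints at [1.155, 0.13, 1.488, -0, 1.523, -0.085], TCP at [0.195, 0.567, 0.233] pointing down, gripper open.
Joint ranges: [-2.96, 2.96], [-0.89, 2.26], [0.02, 2.5], [-1.34, 4.48], [0, 2.73], [-2.66, 2.66]. Speed limits (rad/s): [2.39, 2.39, 2.79, 3.14, 3.14, 3.14].

### API

Orientations are given as a rotation vector (axis times angle).
In Python, from plant import robot gives the robot as it stands.
- The arm moves only by the tool jog_arm, never from a script. Its argument "steps" is a list of rows, each a list of 7 numbers: the closure, from 0 (fully open) to 1 (shut), then the shift along the tool's x, y, z in m, then the turn, a rotation vector about the tool's x, y, z in rad. In form: [[jaw, tx, ty, tz, rx, ry, rz], ...]. A call has 1 to 5 rows; each row is the pose to reach, as a shift and turn from the pose measured when the call began, along the tool's axes at that moment; what a row does not reach only later rows make up. A row lasts 1/8 s, in which the tool goes at most 62.5 mm and 10.7 degrees, less where a joint would pass 70% of its speed; a pose out of reach is approached as far as the arm can. A call with a gripper value outside its range is refused whole. The fingers move at their own pace and stop on an object; "force" is the grip in N (left out, the last holds). Time passes only in rows, so rows that repeat a pose let the fingers close. It gives the time, the measured TCP pose, the force and the opening at its end, in the units of the state.
- robot.read_state(): the state, without advancing time (a new reading comes with each control period).
- robot.read_camera(name): name is "side" or "top" or "wrist"; returns a dict with "image" (480x640x3 uint8, red, green, blue), "mtx" (3x3 intrinsics, pixels), "extrinsics" (4x4, takes a point from camera to world coordinates); the wrist camera has in their place "tool_from_camera" (4x4, takes a point from camera to tool coordinates, whose origin is the TCP and whose axes are the flange's). Camera axes: x right, y down, z forward; pixel columns grow to the right and rows downward; lengths in m; the calibration is good to about 2 mm. A picture is of the moment at which its call begins: read the wrist's pose just before it. There is no depth.
- robot.close_job(): hands the job in, once; it reports no verdict.
The state is a dict: "t": time; "q": joint angles; "dq": joint speeds; "joint_torque": joint torques, N m; "tool_pos": TCP position; "orientation": TCP orientation; "force": force on the tool from outside, world axes, zero at the start; "wrist_torque": the same for the moment, N m; "opening": finger opening in m.
Only numpy, scipy, OpenCV 4.12 (cv2) and the standard library are available. Lean on these libraries where they do the work, as an engineer would, in place of code of your own. Each camera call takes 0.05 s, during which the arm holds its last target.

### The job

Pick up the blue cover plate by its handle and lower it gently onto the gear reducer's machined top face, paint mark over paint mark and bolt holes over the threaded holes, until you feel it seat. Then raise it back off by about 10 mm and finish while holding it there, level and still, with every cover hole lined up over its threaded hole, clear of the reducer, so that a fitter can slip the gasket in and start the bolts. Leave everything else on the bench where it is.

Things in the scene. Friction and masses are not known exactly. Their poses are not given: they have to be found in the camera images.
- cover: Blue cover plate 140 (x) x 110 (y) x 7 mm, 0.28 to 0.56 kg, lying flat. Origin: centre of underside, z up. Centred on top a dark handle: straight bar along x, 76 long, 14 wide (y), 18 tall, mid height 40 above the underside, 24 mm gap below it, on posts at x = +-32. Mass centre under mid bar. Four 15 mm through holes: wide pair at x = -56 (by the yellow paint mark), narrow pair at x = +56.
- housing: Grey gear reducer, rigid, fixed on packing of varying height. Origin: on its axis 100 mm below the bare-metal top face, z up. Face 176 (x) x 136 (y) mm with a 70 x 56 opening in the middle and four 8 mm threaded holes: wide pair at x = -56 (by the yellow paint mark), narrow pair at x = +56. Foot 200 x 160 mm; a shaft stub reaches y = +105, 45 mm below the face.
- seat (a point): Centre of the machined top face of the reducer (the height at which the cover's underside seats), 85 to 100 mm above the bench; axes parallel to the housing's.
- cover_hole0 (a point): Centre of cover hole 0, on the underside of the cover, at (56, 22, 0) mm from the cover's origin, in its axes.
- cover_hole1 (a point): Centre of cover hole 1, on the underside of the cover, at (56, -22, 0) mm from the cover's origin, in its axes.
- cover_hole2 (a point): Centre of cover hole 2, on the underside of the cover, at (-56, 41, 0) mm from the cover's origin, in its axes.
- cover_hole3 (a point): Centre of cover hole 3, on the underside of the cover, at (-56, -41, 0) mm from the cover's origin, in its axes.
- thread0 (a point): Mouth of threaded hole 0 in the reducer's top face, at (56, 22, 100) mm from the housing's origin, in its axes; belongs to cover hole 0.
- thread1 (a point): Mouth of threaded hole 1 in the reducer's top face, at (56, -22, 100) mm from the housing's origin, in its axes; belongs to cover hole 1.
- thread2 (a point): Mouth of threaded hole 2 in the reducer's top face, at (-56, 41, 100) mm from the housing's origin, in its axes; belongs to cover hole 2.
- thread3 (a point): Mouth of threaded hole 3 in the reducer's top face, at (-56, -41, 100) mm from the housing's origin, in its axes; belongs to cover hole 3.
- wrench: Bystander: steel open-ended wrench lying between cover and reducer, along x; leave it.
- screwdriver: Bystander: orange-handled screwdriver lying towards the far edge; leave it.
- disc: Bystander: black grinding disc with a red centre, 116 mm across, 6 mm thick, lying flat; leave it.
- bushing: Bystander: ground steel bushing, 80 mm across, 50 mm tall; leave it.
- oil: Bystander: white plastic oil bottle with red cap, 60 mm across, 160 mm tall, standing; leave it.
- bolt_tin: Bystander: round tin 72 mm across, 45 mm tall, holding the cover's bolts; leave it.
- brush: Bystander: brush lying at the right; leave it.
Mind the look-alikes: they are no part of the job. Several things look just like the cover: the one meant starts farthest from the robot's base.

How it is judged:
On the way, in this order (a step that is already met when the one before it is completed fails the run):
1. the cover is lifted clear of the bench, held by the fingers (height (world z) of cover above 0.04 m and contact force between the fingers and cover above 1 N), for 0.2 s.
2. the cover is felt to seat: held by the fingers, it touches the top face with at least 1.5 N, flat, right way round, holes within 6 mm of the threaded holes (contact force between cover and housing above 1.5 N and contact force between the fingers and cover above 1 N and z of cover in the frame of seat below 0.003 m and angle between cover's own z axis and vertical below 0.06 rad and horizontal distance between cover_hole0 and thread0 below 0.006 m and horizontal distance between cover_hole1 and thread1 below 0.006 m and horizontal distance between cover_hole2 and thread2 below 0.006 m and horizontal distance between cover_hole3 and thread3 below 0.006 m), for 0.1 s.
At the end, for the whole second after the job is handed in: The cover is held by the fingers alone, 5 to 16 mm above the top face (centre of the underside), level within 0.06 rad, at rest, not touching the reducer, with each of its four hole centres within 3.5 mm horizontally of its threaded hole (horizontal distance between cover_hole0 and thread0 below 0.0035 m and horizontal distance between cover_hole1 and thread1 below 0.0035 m and horizontal distance between cover_hole2 and thread2 below 0.0035 m and horizontal distance between cover_hole3 and thread3 below 0.0035 m and z of cover in the frame of seat between 0.005 and 0.016 m and angle between cover's own z axis and vertical below 0.06 rad and contact force between the fingers and cover above 1 N and contact force between cover and housing below 0.1 N and linear speed of cover below 0.02 m/s and angular speed of cover below 0.1 rad/s); the arm keeps its last pose, push and grip.
It fails at once if the cover is slammed or pushed onto the reducer with more than 45 N (contact force between cover and housing above 45 N).
It fails at once if a bystander is moved more than 30 mm (distance of any of wrench, screwdriver, disc, bushing, oil, bolt_tin, brush from where it was at the start of the episode above 0.03 m).
It also fails if it takes over 42 s, if anything falls off the work surface, if the arm or the gripper's body presses on something with over 40 N, if the wrist force passes 120 N, or if a joint passes its speed limit or range.

## Working session

There is one attempt and no reset: what is moved stays moved. The work goes in short steps, Python scripts to look and compute and a tool call to move; the robot and the scene stay as the last step left them, time stands still between calls to the robot, and variables do not carry over. Pictures are saved under pics/ and viewed, and the job is handed in when it is done.

Besides the shell and the picture viewer there is one more tool, called after "Call:" in YAML: its name, and indented under it one key for each argument. jog_arm: Moves the arm, as the interface text tells. Its arguments: {"type":"object","properties":{"steps":{"type":"array"},"force":{"type":"number"}},"required":["steps"]}

```bash
ls; mkdir -p pics; python3 - <<'E'
from plant import robot
import cv2, numpy as np
np.set_printoptions(precision=4,suppress=True)
s=robot.read_state(); print(s)
for n in ["side","top","wrist"]:
    c=robot.read_camera(n)
    cv2.imwrite(f"pics/{n}0.png",c["image"][:,:,::-1])
    np.savez(f"pics/{n}0.npz",**{k:v for k,v in c.items()})
    print(n,c["mtx"],c.get("extrinsics",c.get("tool_from_camera")))
E
```

```text
pics
{'t': 0.0, 'q': array([ 1.1546,  0.1312,  1.4893, -0.    ,  1.523 , -0.0854]), 'dq': array([ 0.0017,  0.0005,  0.0011,  0.0006,  0.0005, -0.0001]), 'joint_torque': array([  0.0017, -55.9854, -49.175 ,   0.0769,   0.0355,  -0.0001]), 'tool_pos': array([0.1946, 0.567 , 0.2316]), 'orientation': array([-0.5172, -3.0983,  0.0028]), 'force': array([ 0.3431, -0.3786,  0.4961]), 'wrist_torque': array([0.0021, 0.0162, 0.0402]), 'opening': 0.09316830917908565}
side [[519.5169   0.     310.928 ]
 [  0.     519.5169 244.295 ]
 [  0.       0.       1.    ]] [[ 0.9887 -0.0773  0.1287  0.3556]
 [-0.1491 -0.6095  0.7786 -1.1377]
 [ 0.0183 -0.789  -0.6141  0.977 ]
 [ 0.      0.      0.      1.    ]]
top [[448.4784   0.     315.7501]
 [  0.     448.4784 242.0352]
 [  0.       0.       1.    ]] [[-0.0027 -0.9909  0.1344  0.3884]
 [-1.      0.0031  0.003  -0.0343]
 [-0.0034 -0.1344 -0.9909  1.2223]
 [ 0.      0.      0.      1.    ]]
wrist [[381.5216   0.     321.022 ]
 [  0.     381.5216 231.2879]
 [  0.       0.       1.    ]] [[-0.0012 -0.9621 -0.2728  0.0755]
 [ 1.     -0.0014  0.0005  0.    ]
 [-0.0008 -0.2728  0.9621 -0.1524]
 [ 0.      0.      0.      1.    ]]
```

View pics/top0.png

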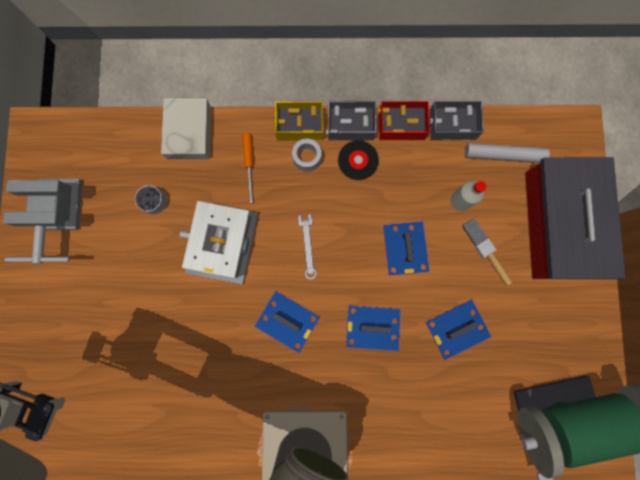

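View pics/side0.png

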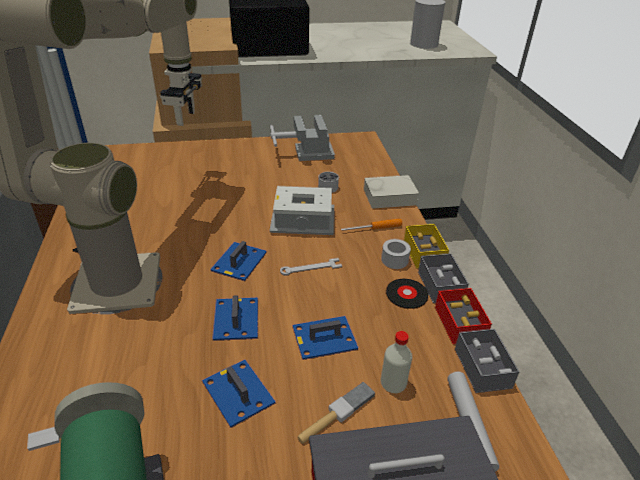

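View pics/wrist0.png

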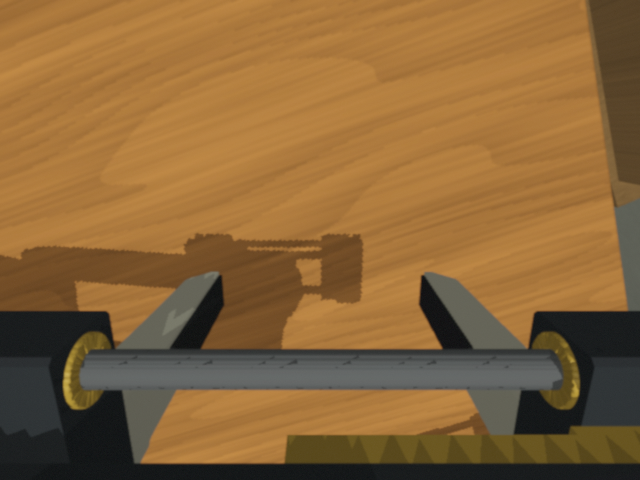

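```bash
cat > h.py <<'E'
import cv2, numpy as np
from scipy.spatial.transform import Rotation as R
np.set_printoptions(precision=4,suppress=True)
def load(n):
    return dict(np.load(f"pics/{n}.npz"))
def ray(c,px,z,T=None):
    T=c["extrinsics"] if T is None else T
    px=np.atleast_2d(px).astype(float)
    d=np.c_[(px[:,0]-c["mtx"][0,2])/c["mtx"][0,0],(px[:,1]-c["mtx"][1,2])/c["mtx"][1,1],np.ones(len(px))]@T[:3,:3].T
    return T[:3,3]+d*((z-T[2,3])/d[:,2])[:,None]
def proj(c,P,T=None):
    T=c["extrinsics"] if T is None else T
    q=(np.atleast_2d(P)-T[:3,3])@T[:3,:3]
    return q[:,:2]/q[:,2:]*[c["mtx"][0,0],c["mtx"][1,1]]+c["mtx"][:2,2]
def T_tool(s):
    T=np.eye(4);T[:3,:3]=R.from_rotvec(s["orientation"]).as_matrix();T[:3,3]=s["tool_pos"];return T
def blobs(img,lo,hi,amin):
    m=cv2.inRange(cv2.cvtColor(img,cv2.COLOR_RGB2HSV),lo,hi)
    n,l,st,ce=cv2.connectedComponentsWithStats(m)
    return [(st[i],ce[i],l==i) for i in range(1,n) if st[i][4]>=amin]
E
python3 - <<'E'
from h import *
for n in["top0","side0"]:
    c=load(n);im=c["image"]
    for st,ce,m in blobs(im,(105,150,60),(125,255,255),500):
        hull=cv2.convexHull(np.argwhere(m)[:,::-1].astype(np.int32))
        rc=cv2.minAreaRect(ray(c,hull[:,0],0.007)[:,:2].astype(np.float32)*1000)
        print(n,ce,st[4],"rect mm",rc, "dist",np.hypot(*rc[0]))
    for st,ce,m in blobs(im,(22,150,120),(33,255,255),10):
        print(" yellow",ce,st[4],ray(c,ce,0.007)[0],ray(c,ce,.092)[0])
c=load("top0");im=c["image"]
a=cv2.resize(im[190:300,160:270],None,fx=5,fy=5,interpolation=cv2.INTER_CUBIC)
b=cv2.resize(im[205:290,365:450],(550,550),interpolation=cv2.INTER_CUBIC)
cv2.imwrite("pics/crop_h.png",a[:,:,::-1]);cv2.imwrite("pics/crop_c.png",b[:,:,::-1])
E
```

```text
top0 [405.3047 247.3293] 1421 rect mm ((536.8650512695312, -275.9864501953125), (133.06207275390625, 104.51187133789062), 5.716822624206543) dist 603.6494048419547
top0 [286.0238 321.1208] 1556 rect mm ((339.7079772949219, 47.59291076660156), (134.23292541503906, 104.50838470458984), 59.47409439086914) dist 343.0256477190078
top0 [458.2939 328.6026] 1565 rect mm ((318.8017883300781, -408.89764404296875), (104.22357177734375, 134.66737365722656), 25.730985641479492) dist 518.48998403667
top0 [373.7429 328.0615] 1560 rect mm ((322.62957763671875, -182.67283630371094), (134.3852996826172, 104.51338195800781), 85.86302947998047) dist 370.7549183615639
 yellow [289.1212 108.3838] 99 [0.938  0.0443 0.007 ] [0.8995 0.0388 0.092 ]
 yellow [306.4571 130.6714] 70 [ 0.8714 -0.0051  0.007 ] [ 0.8377 -0.0071  0.092 ]
 yellow [208.375 269.75 ] 16 [0.4783 0.2611 0.007 ] [0.472  0.2404 0.092 ]
 yellow [408.55 270.9 ] 20 [ 0.4736 -0.2817  0.007 ] [ 0.4676 -0.2644  0.092 ]
 yellow [349.3636 326.5   ] 22 [ 0.3258 -0.1195  0.007 ] [ 0.3302 -0.1136  0.092 ]
 yellow [306.9583 333.7083] 24 [ 0.3072 -0.0065
[... 945 characters left out ...]
 238.4792] 48 [0.8766 0.0815 0.007 ] [ 0.8309 -0.0253  0.092 ]
 yellow [430.5 251. ] 10 [0.9114 0.0144 0.007 ] [ 0.8627 -0.0866  0.092 ]
 yellow [227.8667 272.2667] 15 [ 0.3064 -0.0057  0.007 ] [ 0.3107 -0.1049  0.092 ]
 yellow [465.3846 297.5385] 13 [ 0.9391 -0.1925  0.007 ] [ 0.888  -0.2754  0.092 ]
 yellow [456.0769 303.6923] 13 [ 0.9052 -0.2119  0.007 ] [ 0.857 -0.293  0.092]
 yellow [475.6364 312.3636] 11 [ 0.9445 -0.2497  0.007 ] [ 0.8929 -0.3275  0.092 ]
 yellow [464.1 320.2] 10 [ 0.9035 -0.2726  0.007 ] [ 0.8555 -0.3484  0.092 ]
 yellow [299.56 339.92] 25 [ 0.4742 -0.2826  0.007 ] [ 0.4638 -0.3575  0.092 ]
 yellow [223.45 371.85] 20 [ 0.2878 -0.3553  0.007 ] [ 0.2937 -0.4238  0.092 ]
```

View pics/crop_h.png

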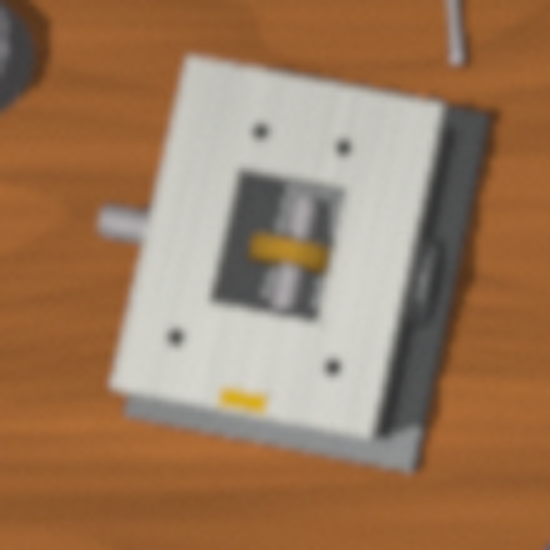

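View pics/crop_c.png

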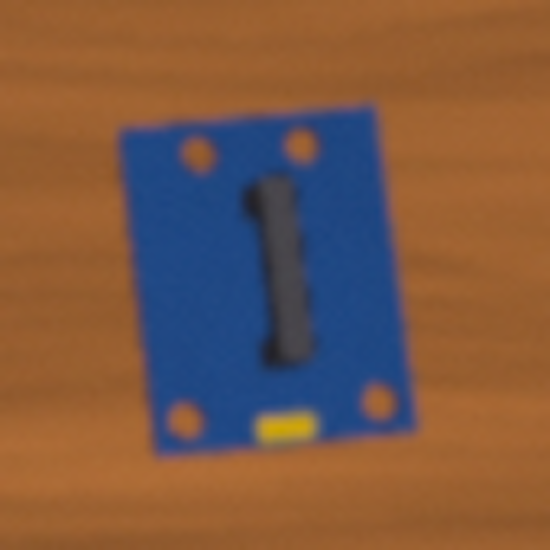

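```bash
python3 - <<'E'
from h import *
c=load("top0")
px=np.array([(261,131),(343,148),(176,337),(333,368)])/5+[160,190]-0.4
M=np.array([(56,22),(56,-22),(-56,41),(-56,-41)])/1000
for z in (.085,.092,.1):
    P=ray(c,px,z)[:,:2]; ce=P.mean(0); 
    a=M-M.mean(0);b=P-ce;H=(a[:,0]+1j*a[:,1]).conj()@(b[:,0]+1j*b[:,1]);k=H/(abs(a)**2).sum()
    print(z,ce,"yaw",np.degrees(np.angle(H)),"scale",abs(k))
c=load("side0")
b=cv2.resize(c["image"][175:245,255:350],None,fx=7,fy=7,interpolation=cv2.INTER_CUBIC)
cv2.imwrite("pics/crop_hs.png",b[:,:,::-1])
# proposed view pose
s=dict(orientation=[-0.5172,-3.0983,0.0028],tool_pos=[0.1946,.567,.2316])
T=T_tool(s)
yaw=np.radians(90-11.5)
goal=np.array([.55,.234,.30])
x=np.array([np.cos(yaw+np.pi/2),np.sin(yaw+np.pi/2),0]);goal[:]-=.06*x
y=np.array([np.cos(yaw),np.sin(yaw),0]);Rg=np.c_[x,y,[0,0,-1]]
print(goal,T[:3,:3].T@(goal-T[:3,3]),R.from_matrix(T[:3,:3].T@Rg).as_rotvec())
E
```

```text
0.085 [0.5522 0.2268] yaw -11.097342669958165 scale 1.0016373794321767
0.092 [0.5512 0.2252] yaw -11.097342669958186 scale 0.9954723310035695
0.1 [0.5501 0.2233] yaw -11.097342669958152 scale 0.9884265613708764
[0.6088 0.222  0.3   ] [-0.5038 -0.1918 -0.0681] [-0.0018 -0.0002 -0.1301]
```

View pics/crop_hs.png

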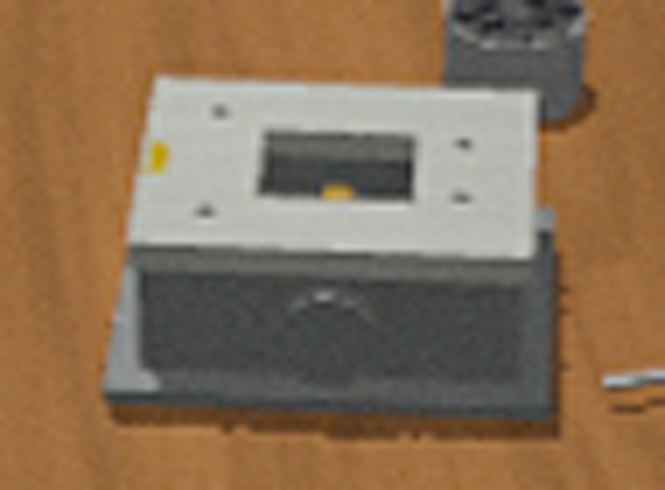

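Call:
jog_arm:
  steps:
    - [0, -0.506, -0.2, -0.068, 0, 0, -0.13]
    - [0, -0.506, -0.2, -0.068, 0, 0, -0.13]
    - [0, -0.506, -0.2, -0.068, 0, 0, -0.13]
    - [0, -0.506, -0.2, -0.068, 0, 0, -0.13]
    - [0, -0.506, -0.2, -0.068, 0, 0, -0.13]

```text
t: 0.78
tool_pos: [0.4316, 0.3643, 0.2711]
orientation: [-0.315, -3.125, 0.002]
force: [0.1, 0.4, 0.4]
opening: 0.0929
```

```bash
cat >> h.py <<'E'
def delta(s,goal,xyaw,tilt0=True):
    """shift, turn in tool axes from state s to TCP goal with tool y at world yaw xyaw+90 (object x yaw), pointing down"""
    T=T_tool(s);yaw=np.radians(xyaw+90)
    x=np.array([-np.sin(yaw),np.cos(yaw),0]);y=np.array([np.cos(yaw),np.sin(yaw),0])
    Rg=np.c_[x,y,[0,0,-1]]
    return T[:3,:3].T@(np.array(goal)-T[:3,3]),R.from_matrix(T[:3,:3].T@Rg).as_rotvec()
E
python3 - <<'E'
from h import *
from plant import robot
s=robot.read_state();print(s["t"],s["tool_pos"],s["q"]);print(delta(s,[.608,.213,.30],-11.1))
E
```

```text
0.775 [0.4316 0.3643 0.2711] [ 0.6107  0.0235  1.5309 -0.0007  1.5885 -0.7595]
(array([-0.203 , -0.1131, -0.0288]), array([-0.0014, -0.0005, -0.0069]))
```

Call:
jog_arm:
  steps:
    - [0, -0.06, -0.034, -0.01, 0, 0, -0.007]
    - [0, -0.12, -0.068, -0.02, 0, 0, -0.007]
    - [0, -0.17, -0.096, -0.028, 0, 0, -0.007]
    - [0, -0.203, -0.113, -0.029, 0, 0, -0.007]
    - [0, -0.203, -0.113, -0.029, 0, 0, -0.007]

```text
t: 1.4
tool_pos: [0.61, 0.21, 0.2991]
orientation: [-0.31, -3.125, 0.004]
force: [-0.1, 0.2, -0.3]
opening: 0.0935
```

```bash
cat > shot.py <<'E'
import sys
from h import *
from plant import robot
def shot(name,cam="wrist"):
    s=robot.read_state();c=robot.read_camera(cam)
    d={k:v for k,v in c.items()}
    if cam=="wrist": d["extrinsics"]=T_tool(s)@c["tool_from_camera"]
    d["tool_pos"]=s["tool_pos"];d["orientation"]=s["orientation"]
    np.savez(f"pics/{name}.npz",**d);cv2.imwrite(f"pics/{name}.png",c["image"][:,:,::-1])
    print("t",s["t"],s["tool_pos"],s["orientation"],"dq",abs(s["dq"]).max(),"F",s["force"],"op",s["opening"],"q6",s["q"][5])
    return s
if __name__=="__main__": shot(sys.argv[1],*(sys.argv[2:]))
E
python3 shot.py w1
```

```text
t 1.4 [0.61   0.21   0.2991] [-0.3105 -3.1248  0.0039] dq 0.05707558000349629 F [-0.0836  0.2295 -0.3017] op 0.09348251222090286 q6 -1.1197924875168053
```

View pics/w1.png

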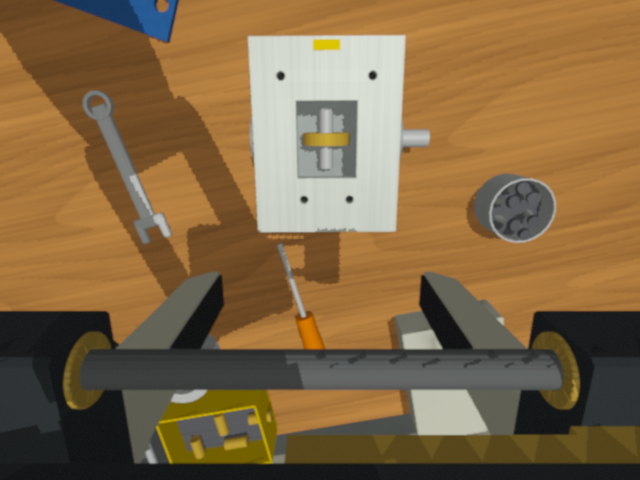

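```bash
cat >> h.py <<'E'
M4=np.array([(56,22),(56,-22),(-56,41),(-56,-41)])/1000.
def fit(c,px,z):
    P=ray(c,px,z)[:,:2];a=M4-M4.mean(0);b=P-P.mean(0)
    az=a[:,0]+1j*a[:,1];bz=b[:,0]+1j*b[:,1];k=(az.conj()@bz)/(abs(az)**2).sum()
    return P.mean(0),np.degrees(np.angle(k)),abs(k),abs(bz-k*az)*1000
def cents(img,guess,r,test,rad=None):
    """weighted centroid of mask test around each guess"""
    out=[]
    for g in guess:
        x0,y0=int(g[0]-r),int(g[1]-r);p=img[y0:y0+2*r+1,x0:x0+2*r+1].astype(float)
        w=test(p);yy,xx=np.mgrid[y0:y0+2*r+1,x0:x0+2*r+1]
        out.append(((w*xx).sum()/w.sum(),(w*yy).sum()/w.sum()))
    return np.array(out)
E
python3 - <<'E'
from h import *
dark=lambda p:np.clip(170-p.mean(2),0,None)
g={"w1":([(349,199),(304,199),(372,76),(281,76)],7),
"top0":(np.array([(261,131),(343,148),(176,337),(333,368)])/5+[160,190],3),
"side0":(np.array([(463,143),(460,197),(220,111),(205,210)])/7+[255,175],2)}
for n,(gs,r) in g.items():
    c=load(n);px=cents(c["image"],gs,r,dark);print(n,px.round(1).tolist())
    for z in (.085,.09,.095,.1): print(z,*fit(c,px,z))
E
```

```text
w1 [[349.1, 198.8], [303.7, 199.1], [372.3, 75.0], [280.3, 75.4]]
0.085 [0.5514 0.2265] -11.139403216872989 1.0035352947908165 [0.0304 0.023  0.0158 0.0063]
0.09 [0.5512 0.2265] -11.139403216873008 0.9898462779717822 [0.0299 0.0227 0.0156 0.0062]
0.095 [0.551  0.2265] -11.139403216873013 0.9761572611527486 [0.0295 0.0224 0.0154 0.0061]
0.1 [0.5508 0.2265] -11.139403216872987 0.962468244333715 [0.0291 0.0221 0.0151 0.006 ]
top0 [[211.7, 215.9], [228.2, 219.0], [194.7, 257.0], [226.1, 263.0]]
0.085 [0.5525 0.227 ] -11.086206505569018 1.000538614102747 [0.2155 0.151  0.1307 0.0663]
0.09 [0.5518 0.2258] -11.086206505569002 0.9961398387023753 [0.2146 0.1504 0.1301 0.066 ]
0.095 [0.551  0.2247] -11.086206505569027 0.9917410633020035 [0.2136 0.1497 0.1295 0.0657]
0.1 [0.5503 0.2235] -11.086206505569006 0.9873422879016311 [0.2127 0.149  0.129  0.0654]
side0 [[320.8, 195.1], [320.5, 202.8], [286.0, 190.5], [283.9, 204.8]]
0.085 [0.5524 0.2305] -11.083974731677344 1.0080052204230807 [0.1698 0.2158 0.1838 0.2081]
0.09 [0.5513 0.2228] -11.08397473167732 1.0023550309390048 [0.1689 0.2146 0.1828 0.2069]
0.095 [0.5502 0.2152] -11.083974731677323 0.9967048414549285 [0.1679 0.2134 0.1817 0.2057]
0.1 [0.5491 0.2075] -11.08397473167734 0.991054651970853 [0.167  0.2122 0.1807 0.2046]
```

```bash
python3 - <<'E'
from h import *
from plant import robot
s=robot.read_state();print(delta(s,[.597,-.272,.235],5.6))
E
```

```text
(array([-0.0829, -0.4765,  0.065 ]), array([-0.0017, -0.0021, -0.2941]))
```

Call:
jog_arm:
  steps:
    - [0, -0.01, -0.06, 0.008, 0, 0, -0.06]
    - [0, -0.02, -0.12, 0.016, 0, 0, -0.12]
    - [0, -0.03, -0.18, 0.024, 0, 0, -0.18]
    - [0, -0.042, -0.24, 0.033, 0, 0, -0.24]
    - [0, -0.052, -0.3, 0.041, 0, 0, -0.294]

```text
t: 2.08
tool_pos: [0.6005, -0.093, 0.2584]
orientation: [0.159, -3.135, 0.002]
force: [0.7, -0.8, -0.4]
opening: 0.093
```

```bash
python3 - <<'E'
from h import *
from plant import robot
s=robot.read_state();print(s["tool_pos"],delta(s,[.597,-.272,.235],5.6))
E
```

```text
[ 0.6005 -0.093   0.2584] (array([ 0.0215, -0.1777,  0.0236]), array([-0.0009, -0.0024,  0.0036]))
```

Call:
jog_arm:
  steps:
    - [0, 0.007, -0.06, 0.008, 0, 0, 0.003]
    - [0, 0.014, -0.12, 0.016, 0, 0, 0.003]
    - [0, 0.021, -0.165, 0.023, 0, 0, 0.003]
    - [0, 0.0215, -0.1777, 0.0236, 0, 0, 0.003]
    - [0, 0.0215, -0.1777, 0.0236, 0, 0, 0.003]

```text
t: 2.7
tool_pos: [0.5971, -0.2712, 0.2348]
orientation: [0.154, -3.135, 0.0]
force: [0.3, 0.1, -0.5]
opening: 0.0927
```

```bash
python3 shot.py w2
```

```text
t 2.7 [ 0.5971 -0.2712  0.2348] [ 0.1541 -3.1353  0.0004] dq 0.0292799176010381 F [ 0.3292  0.1399 -0.5237] op 0.09268483050536465 q6 -2.1727002378257168
```

View pics/w2.png

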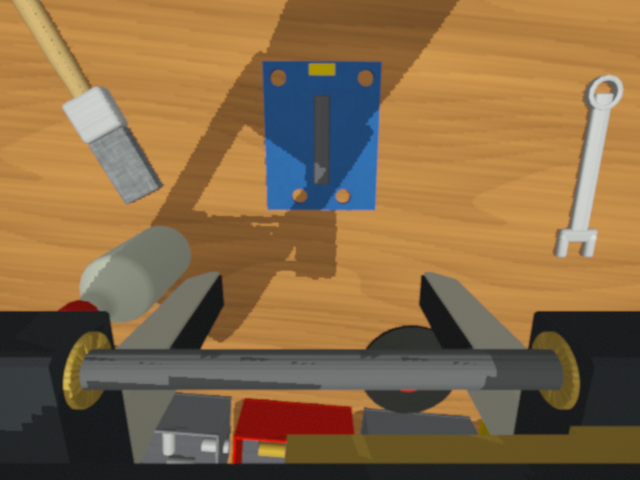

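```bash
python3 - <<'E'
from h import *
c=load("w2");im=c["image"]
wood=lambda p:((p[:,:,0]>p[:,:,2]+15)&1).astype(float)
px=cents(im,[(342,196),(300,196),(365,78),(279,78)],11,wood);print(px)
for z in (0,.0035,.007): print(z,*fit(c,px,z))
# bar outline top at z=.049
hsv=cv2.cvtColor(im,cv2.COLOR_RGB2HSV)
m=((hsv[:,:,1]<90)&(hsv[:,:,2]<150)).astype(np.uint8);m[:85]=0;m[195:]=0;m[:,:290]=0;m[:,350:]=0
pts=np.argwhere(m)[:,::-1];print(len(pts),pts.min(0),pts.max(0))
for y in (100,115,140,165,178):
    r=np.where(m[y])[0]; e=[(r.min()-.5,y),(r.max()+.5,y)];P=ray(c,e,.049);print(P[:,:2].mean(0),np.linalg.norm(P[1]-P[0]))
s=load("side0");print("oil base",ray(s,[(396,388)],0))
t=load("top0");print("oil cap",ray(t,[(481,187)],.16))
E
```

```text
[[342.5034 195.698 ]
 [299.32   195.2533]
 [365.1061  77.6162]
 [277.7897  77.3231]]
0 [ 0.5364 -0.2769] 5.295630200137006 1.0097650676439966 [0.1542 0.1135 0.0971 0.0598]
0.0035 [ 0.5362 -0.2769] 5.29563020013701 1.0006413109750953 [0.1528 0.1125 0.0962 0.0592]
0.007 [ 0.5361 -0.277 ] 5.295630200137012 0.9915175543061934 [0.1514 0.1115 0.0953 0.0587]
1377 [292  95] [349 194]
[ 0.5029 -0.28  ] 0.013439762719282312
[ 0.515  -0.2792] 0.0127280737471475
[ 0.5355 -0.2772] 0.012947838808415399
[ 0.5568 -0.2751] 0.013175326223018645
[ 0.5682 -0.274 ] 0.013296807921501346
oil base [[ 0.6728 -0.4478  0.    ]]
oil cap [[ 0.6661 -0.4326  0.16  ]]
```

```bash
python3 - <<'E'
from h import *
from plant import robot
s=robot.read_state();print(delta(s,[.5361,-.277,.035],5.3))
E
```

```text
(array([ 0.0612, -0.0004,  0.2003]), array([-0.0002, -0.0021,  0.0067]))
```

Call:
jog_arm:
  steps:
    - [0, 0.025, -0.0004, 0.05, 0, -0.002, 0.007]
    - [0, 0.05, -0.0004, 0.095, 0, -0.002, 0.007]
    - [0, 0.061, -0.0004, 0.14, 0, -0.002, 0.007]
    - [0, 0.061, -0.0004, 0.17, 0, -0.002, 0.007]
    - [0, 0.061, -0.0004, 0.185, 0, -0.002, 0.007]

```text
t: 3.38
tool_pos: [0.536, -0.2745, 0.0488]
orientation: [0.148, -3.137, -0.002]
force: [0.6, 0.0, -0.4]
opening: 0.0927
```

```bash
python3 shot.py w3;  python3 - <<'E'
from h import *
from plant import robot
s=robot.read_state();print(delta(s,[.5361,-.277,.035],5.3))
E
```

```text
t 3.375 [ 0.536  -0.2745  0.0488] [ 0.1482 -3.1365 -0.002 ] dq 0.20048889253492924 F [ 0.5522  0.0497 -0.4486] op 0.09271903311716602 q6 -2.223833840494667
(array([-0.0003, -0.0025,  0.0126]), array([ 0.002 , -0.0024,  0.0017]))
```

View pics/w3.png

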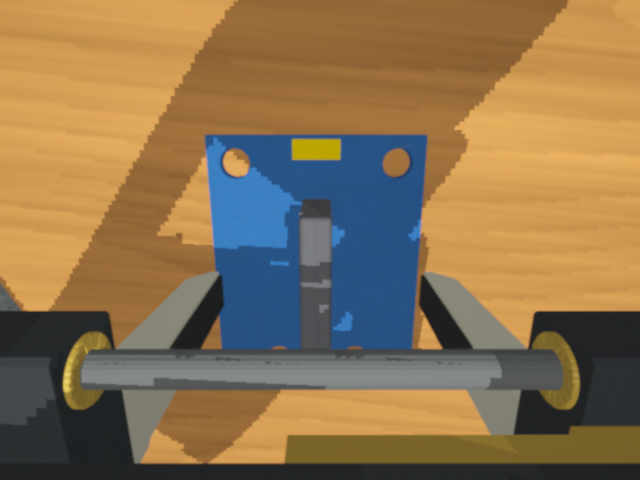

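Call:
jog_arm:
  steps:
    - [0, 0, -0.0025, 0.0126, 0.002, -0.002, 0.002]
    - [0, 0, -0.0025, 0.0126, 0.002, -0.002, 0.002]
    - [1, 0, -0.0025, 0.0126, 0.002, -0.002, 0.002]
    - [1, 0, -0.0025, 0.0126, 0.002, -0.002, 0.002]
    - [1, 0, -0.0025, 0.0126, 0.002, -0.002, 0.002]
  force: 40

```text
t: 4.05
tool_pos: [0.5361, -0.2773, 0.0356]
orientation: [-0.145, 3.138, -0.001]
force: [-0.4, 0.1, -0.3]
opening: 0.0675
```

Call:
jog_arm:
  steps:
    - [1, 0, 0, 0, 0, 0, 0]
    - [1, 0, 0, 0, 0, 0, 0]
    - [1, 0, 0, 0, 0, 0, 0]
    - [1, 0, 0, 0, 0, 0, 0]

```text
t: 4.55
tool_pos: [0.5361, -0.2773, 0.0356]
orientation: [-0.145, 3.138, -0.001]
force: [0.6, -0.7, 0.3]
opening: 0.0273
```

```bash
python3 shot.py w4
```

```text
t 4.55 [ 0.5361 -0.2773  0.0356] [-0.1445  3.138  -0.0008] dq 0.0014351099524542014 F [ 0.5878 -0.7385  0.2937] op 0.027311095280041716 q6 -2.2248384829945453
```

Still closing.

Call:
jog_arm:
  steps:
    - [1, 0, 0, 0, 0, 0, 0]
    - [1, 0, 0, 0, 0, 0, 0]
    - [1, 0, 0, 0, 0, 0, 0]
    - [1, 0, 0, 0, 0, 0, 0]

```text
t: 5.1
tool_pos: [0.5361, -0.2773, 0.0356]
orientation: [-0.145, 3.138, -0.001]
force: [0.0, -0.6, 0.5]
opening: 0.0131
```

```bash
python3 shot.py w4b
```

```text
t 5.1 [ 0.5361 -0.2773  0.0356] [-0.1446  3.138  -0.0007] dq 0.0015461996105906551 F [ 0.0134 -0.5725  0.4785] op 0.013085050677266449 q6 -2.2248955422438166
```

View pics/w4b.png

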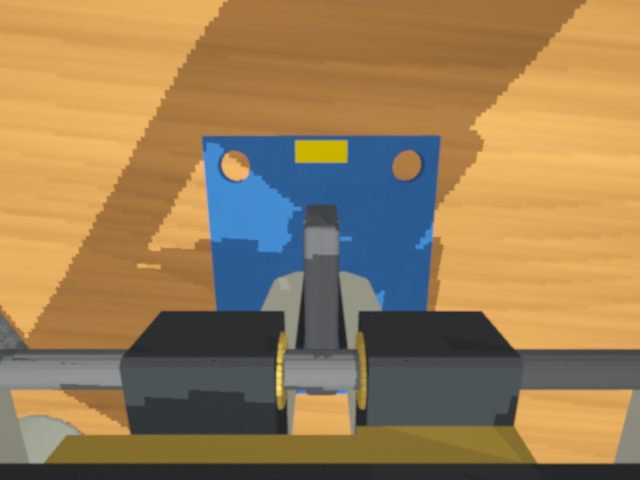

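Call:
jog_arm:
  steps:
    - [1, 0, 0, -0.01, 0, 0, 0]
    - [1, 0, 0, -0.035, 0, 0, 0]
    - [1, 0, 0, -0.07, 0, 0, 0]
    - [1, 0, 0, -0.1, 0, 0, 0]
    - [1, 0, 0, -0.1, 0, 0, 0]

```text
t: 5.78
tool_pos: [0.5379, -0.2784, 0.139]
orientation: [-0.144, 3.133, -0.006]
force: [0.5, 0.3, -4.0]
opening: 0.0136
```

```bash
python3 shot.py w5; python3 - <<'E'
from h import *
for n in ("w4b","w5"):
    c=load(n);im=c["image"];T=c["tool_from_camera"]
    wood=lambda p:((p[:,:,0]>p[:,:,2]+15)&1).astype(float)
    px=cents(im,[(406,165),(236,165)],19,wood);print(px)
    print(ray(c,px,.0406-.005,T)) # tool z of cover mid-plane: TCP z .0356-.0035
E
```

```text
t 5.775 [ 0.5379 -0.2784  0.139 ] [-0.1444  3.1331 -0.0062] dq 0.05489231607320943 F [ 0.4635  0.3362 -4.0498] op 0.01357275922110861 q6 -2.2248734463691693
[[406.4147 164.9809]
 [235.0564 165.4805]]
[[ 0.0557  0.0417  0.0356]
 [ 0.0556 -0.0419  0.0356]]
[[406.7284 165.2249]
 [235.261  165.3945]]
[[ 0.0556  0.0419  0.0356]
 [ 0.0556 -0.0418  0.0356]]
```

View pics/w5.png

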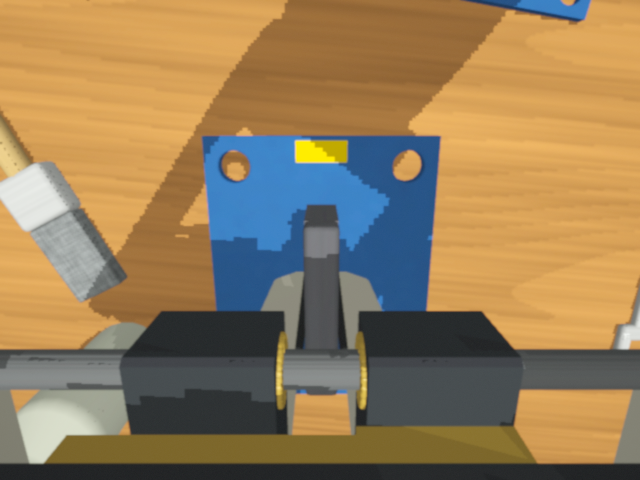

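```bash
cat > d.py <<'E'
import sys
from h import *
from plant import robot
s=robot.read_state();a=list(map(float,sys.argv[1:]))
print("t",s["t"],s["tool_pos"],"F",s["force"],"M",s["wrist_torque"],"op",s["opening"])
print(delta(s,a[:3],a[3]))
E
python3 d.py .5514 .2265 .20 -11.14
```

```text
t 5.825 [ 0.5367 -0.2777  0.1366] F [ 0.0347 -0.2866 -3.9108] M [ 0.0185 -0.007   0.0103] op 0.013320592302135188
(array([-0.0611,  0.5006, -0.0643]), array([-0.0017,  0.0025,  0.2865]))
```

Call:
jog_arm:
  steps:
    - [1, -0.003, 0.03, -0.04, 0, 0.002, 0.05]
    - [1, -0.009, 0.08, -0.064, 0, 0.002, 0.1]
    - [1, -0.016, 0.135, -0.064, 0, 0.002, 0.15]
    - [1, -0.023, 0.19, -0.064, 0, 0.002, 0.2]
    - [1, -0.03, 0.245, -0.064, 0, 0.002, 0.24]

```text
t: 6.45
tool_pos: [0.5426, -0.029, 0.1977]
orientation: [-0.235, -3.13, 0.002]
force: [1.1, -0.1, -2.9]
opening: 0.0137
```

```bash
python3 d.py .5514 .2265 .20 -11.14
```

```text
t 6.45 [ 0.5426 -0.029   0.1977] F [ 1.0947 -0.0652 -2.8647] M [ 0.0034 -0.088  -0.0505] op 0.013703727336717176
(array([ 0.0294,  0.254 , -0.0026]), array([-0.0017, -0.0026,  0.0447]))
```

Call:
jog_arm:
  steps:
    - [1, 0.006, 0.055, -0.0025, -0.002, -0.002, 0.02]
    - [1, 0.013, 0.11, -0.0025, -0.002, -0.002, 0.04]
    - [1, 0.019, 0.165, -0.0025, -0.002, -0.002, 0.045]
    - [1, 0.025, 0.215, -0.0025, -0.002, -0.002, 0.045]
    - [1, 0.0294, 0.245, -0.0025, -0.002, -0.002, 0.045]

```text
t: 7.08
tool_pos: [0.5485, 0.2199, 0.1971]
orientation: [-0.302, -3.123, 0.001]
force: [0.1, -1.0, -2.8]
opening: 0.0134
```

```bash
python3 d.py .5514 .2265 .155 -11.14
```

```text
t 7.075 [0.5485 0.2199 0.1971] F [ 0.1269 -1.0441 -2.831 ] M [ 0.0099 -0.0441 -0.0202] op 0.013437403251098998
(array([-0.0017,  0.0071,  0.0421]), array([-0.0011, -0.0041,  0.0015]))
```

Down to about 32 mm above the expected seat, then settle and look through the cover holes.

Call:
jog_arm:
  steps:
    - [1, -0.0017, 0.0071, 0.01, -0.001, -0.004, 0.0015]
    - [1, -0.0017, 0.0071, 0.025, -0.001, -0.004, 0.0015]
    - [1, -0.0017, 0.0071, 0.038, -0.001, -0.004, 0.0015]
    - [1, -0.0017, 0.0071, 0.0421, -0.001, -0.004, 0.0015]
    - [1, -0.0017, 0.0071, 0.0421, -0.001, -0.004, 0.0015]

```text
t: 7.7
tool_pos: [0.5513, 0.2257, 0.1546]
orientation: [-0.307, -3.126, 0.001]
force: [0.4, 0.8, -3.0]
opening: 0.014
```

Call:
jog_arm:
  steps:
    - [1, 0, 0, 0, 0, 0, 0]
    - [1, 0, 0, 0, 0, 0, 0]

```text
t: 7.95
tool_pos: [0.5518, 0.2256, 0.1553]
orientation: [0.307, 3.126, -0.0]
force: [-0.5, 0.7, -3.5]
opening: 0.014
```

```bash
python3 shot.py w6;python3 d.py .5514 .2265 .13 -11.14
```

```text
t 7.95 [0.5518 0.2256 0.1553] [ 0.307   3.1261 -0.0001] dq 0.0028018838942769713 F [-0.5411  0.6773 -3.5435] op 0.013954379737997501 q6 -1.0727771374236093
t 8.0 [0.5517 0.2256 0.1552] F [-0.9178  0.5485 -2.6473] M [-0.0084 -0.0275 -0.0177] op 0.013886720101614203
(array([0.0004, 0.0008, 0.0252]), array([-0.0001,  0.0003, -0.0012]))
```

View pics/w6.png

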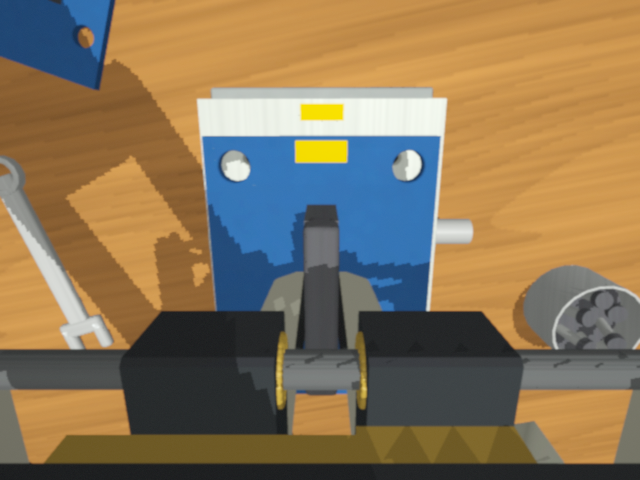

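Call:
jog_arm:
  steps:
    - [1, 0.0004, 0.0008, 0.006, 0, 0, -0.001]
    - [1, 0.0004, 0.0008, 0.012, 0, 0, -0.001]
    - [1, 0.0004, 0.0008, 0.015, 0, 0, -0.001]
    - [1, 0.0004, 0.0008, 0.017, 0, 0, -0.001]
    - [1, 0.0004, 0.0008, 0.018, 0, 0, -0.001]

```text
t: 8.62
tool_pos: [0.5514, 0.2265, 0.1371]
orientation: [0.305, 3.127, -0.0]
force: [0.2, 0.5, -3.7]
opening: 0.0137
```

```bash
python3 shot.py w7;python3 d.py .5514 .2265 .13 -11.14; python3 - <<'E'
from h import *
c=load("w7");im=c["image"]
b=cv2.resize(im[80:200,190:450],None,fx=3,fy=3,interpolation=cv2.INTER_CUBIC);cv2.imwrite("pics/w7c.png",b[:,:,::-1])
# predicted thread pixels
th=np.radians(-11.14);Rz=np.array([[np.cos(th),-np.sin(th)],[np.sin(th),np.cos(th)]])
P=M4@Rz.T+[.5514,.2265]
print(proj(c,np.c_[P,np.full(4,.0865)])[2:])
E
```

```text
t 8.625 [0.5514 0.2265 0.1371] [ 0.3052  3.1265 -0.0002] dq 0.012411374608766474 F [ 0.1876  0.502  -3.6693] op 0.013748570228927915 q6 -1.0722502480140375
t 8.675 [0.5514 0.2265 0.137 ] F [-0.0224 -0.3195 -2.9525] M [ 0.0357 -0.007   0.0256] op 0.013824648609619431
(array([ 0.   , -0.   ,  0.007]), array([-0.0001,  0.0002, -0.0002]))
[[398.7067 161.4389]
 [242.6854 161.6629]]
```

View pics/w7c.png

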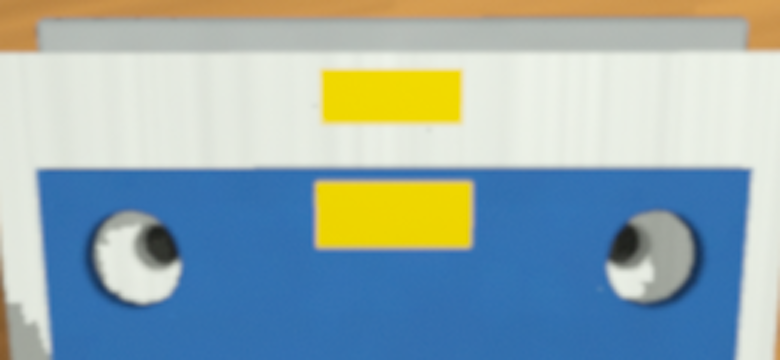

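Call:
jog_arm:
  steps:
    - [1, 0, 0, 0.003, 0, 0, 0]
    - [1, 0, 0, 0.005, 0, 0, 0]
    - [1, 0, 0, 0.007, 0, 0, 0]
    - [1, 0, 0, 0.008, 0, 0, 0]
    - [1, 0, 0, 0.009, 0, 0, 0]

```text
t: 9.3
tool_pos: [0.5514, 0.2265, 0.128]
orientation: [0.305, 3.127, -0.0]
force: [0.6, -0.1, -3.0]
opening: 0.0137
```

```bash
python3 d.py .5514 .2265 .1226 -11.14
```

```text
t 9.3 [0.5514 0.2265 0.128 ] F [ 0.5566 -0.0579 -2.9718] M [-0.0502  0.0001 -0.0294] op 0.013686691000981962
(array([ 0.    , -0.    ,  0.0054]), array([-0.0001,  0.0002, -0.0002]))
```

Call:
jog_arm:
  steps:
    - [1, 0, 0, 0.001, 0, 0, 0]
    - [1, 0, 0, 0.002, 0, 0, 0]
    - [1, 0, 0, 0.003, 0, 0, 0]

```text
t: 9.68
tool_pos: [0.5515, 0.2265, 0.125]
orientation: [0.305, 3.126, -0.0]
force: [-0.4, 0.3, -3.1]
opening: 0.0139
```

Call:
jog_arm:
  steps:
    - [1, 0, 0, 0.0007, 0, 0, 0]
    - [1, 0, 0, 0.0014, 0, 0, 0]

```text
t: 9.93
tool_pos: [0.5515, 0.2265, 0.1235]
orientation: [0.305, 3.126, -0.0]
force: [0.4, 0.9, -2.3]
opening: 0.0137
```

Call:
jog_arm:
  steps:
    - [1, 0, 0, 0.0005, 0, 0, 0]
    - [1, 0, 0, 0.001, 0, 0, 0]

```text
t: 10.18
tool_pos: [0.5515, 0.2265, 0.1231]
orientation: [0.305, 3.126, -0.0]
force: [-3.5, -0.9, 4.1]
opening: 0.0134
```

Call:
jog_arm:
  steps:
    - [1, 0, 0, 0.0005, 0, 0, 0]
    - [1, 0, 0, 0.0005, 0, 0, 0]

```text
t: 10.42
tool_pos: [0.5515, 0.2265, 0.1231]
orientation: [0.305, 3.126, -0.0]
force: [-3.8, -2.2, 5.7]
opening: 0.0142
```

```bash
python3 shot.py w8; python3 d.py .5514 .2265 .1332 -11.14;python3 - <<'E'
from h import *
c=load("w8");im=c["image"]
b=cv2.resize(im[80:200,190:450],None,fx=3,fy=3,interpolation=cv2.INTER_CUBIC);cv2.imwrite("pics/w8c.png",b[:,:,::-1])
E
```

```text
t 10.425 [0.5515 0.2265 0.1231] [ 0.3051  3.1262 -0.0001] dq 0.0010953140418264817 F [-3.8176 -2.1727  5.6628] op 0.014160418556888349 q6 -1.0722392699917291
t 10.475 [0.5515 0.2265 0.1231] F [-4.7248 -1.4514  4.8473] M [-0.2838  0.8812 -0.0742] op 0.013824118975412171
(array([ 0.0001, -0.    , -0.0101]), array([-0.    ,  0.0004, -0.0001]))
```

View pics/w8c.png

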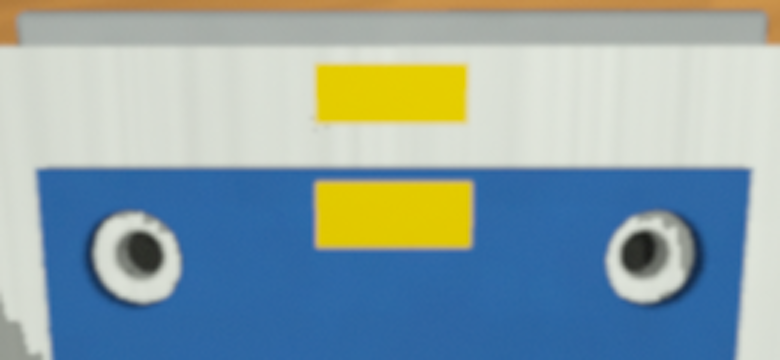

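Call:
jog_arm:
  steps:
    - [1, 0, 0, -0.002, 0, 0, 0]
    - [1, 0, 0, -0.005, 0, 0, 0]
    - [1, 0, 0, -0.008, 0, 0, 0]
    - [1, 0, 0, -0.0101, 0, 0, 0]
    - [1, 0, 0, -0.0101, 0, 0, 0]

```text
t: 11.1
tool_pos: [0.5517, 0.2266, 0.1334]
orientation: [0.305, 3.126, 0.0]
force: [-0.3, -0.2, -3.0]
opening: 0.0133
```

Call:
jog_arm:
  steps:
    - [1, 0, 0, 0, 0, 0, 0]
    - [1, 0, 0, 0, 0, 0, 0]
    - [1, 0, 0, 0, 0, 0, 0]

```text
t: 11.48
tool_pos: [0.5516, 0.2266, 0.1334]
orientation: [0.305, 3.126, 0.0]
force: [0.1, -0.2, -3.1]
opening: 0.0137
```

```bash
python3 shot.py w9; python3 shot.py s9 side; python3 d.py .5514 .2265 .1332 -11.14;python3 - <<'E'
from h import *
c=load("w9");im=c["image"]
b=cv2.resize(im[80:200,190:450],None,fx=3,fy=3,interpolation=cv2.INTER_CUBIC);cv2.imwrite("pics/w9c.png",b[:,:,::-1])
th=np.radians(-11.14);Rz=np.array([[np.cos(th),-np.sin(th)],[np.sin(th),np.cos(th)]])
P=M4@Rz.T+[.5514,.2265]
T=c["extrinsics"]
print("thread pred",proj(c,np.c_[P,np.full(4,.0873)])[2:])
blk=lambda p:np.clip(90-p.mean(2),0,None)
px=cents(im,[(242,161.5),(399,161.5)],4,blk);print(px,ray(c,px,.0873),P[2:])
c=load("s9")
b=cv2.resize(c["image"][100:250,220:380],None,fx=4,fy=4,interpolation=cv2.INTER_CUBIC);cv2.imwrite("pics/s9c.png",b[:,:,::-1])
E
```

```text
t 11.475 [0.5516 0.2266 0.1334] [0.305  3.1259 0.0001] dq 0.0017848322730310178 F [ 0.0637 -0.1607 -3.1191] op 0.013665324142380897 q6 -1.0722742986289642
t 11.525 [0.5516 0.2265 0.1334] [0.3052 3.126  0.0001] dq 0.0010929705964586678 F [ 0.2696 -0.4543 -2.4779] op 0.01346704641491525 q6 -1.0722325783979252
t 11.575 [0.5516 0.2266 0.1334] F [ 0.8334  1.1432 -2.7752] M [-0.0062  0.0219 -0.0361] op 0.013740615524278132
(array([ 0.0002, -0.0001,  0.0002]), array([ 0.0001,  0.0008, -0.0001]))
thread pred [[400.2815 161.9119]
 [240.7351 162.1325]]
[[242.0959 160.7545]
 [399.0719 160.7902]] [[0.488  0.198  0.0873]
 [0.5037 0.277  0.0873]] [[0.5044 0.2775]
 [0.4885 0.1971]]
```

View pics/w9c.png

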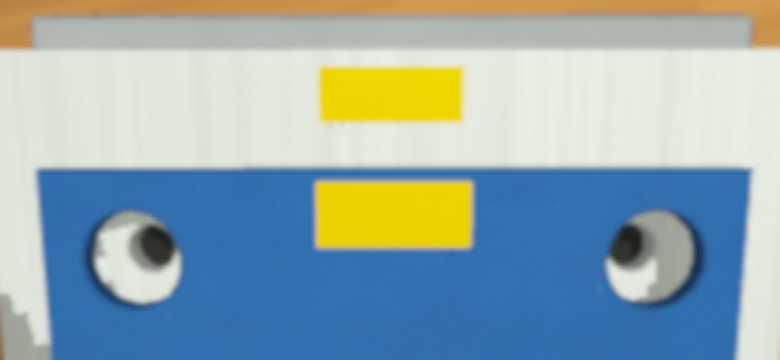

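View pics/s9c.png

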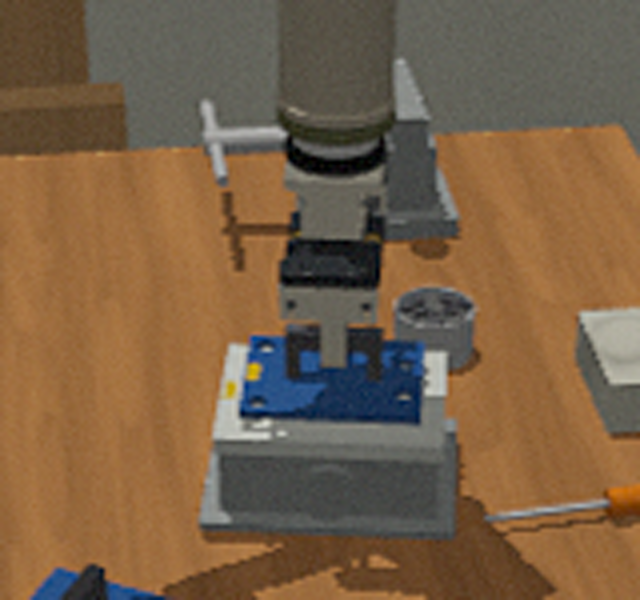

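```bash
python3 -c "
from plant import robot
print(robot.close_job())"
```

```text
the job is handed in; nothing more can be done
None
```

I picked up the farthest blue cover by its handle and lowered it onto the reducer with the yellow marks at the same end. It seated at about 8 N (wrist reading). I then raised it 10 mm and handed the job in at about 11.6 s, with the cover still held.

**Last checks:**
- **Position:** the arm was still at (0.5516, 0.2266, 0.1334), which is 10.3 mm above the height where the cover seated. It was within 0.3 mm sideways of my estimate of the reducer's centre.
- **Tilt:** under 0.001 rad from level, taken from the tool pose.
- **Load:** the wrist carried only the cover's weight (about 3 N), so nothing was touching the reducer.
- **Holes:** I could see the two wide-pair threads through the cover holes, within about 1 mm of where I predicted them. The narrow pair was hidden by the gripper, so I did not check it directly. Its alignment follows from the measured pose and angle (yaw).

**Disagreements:**
- **Contact moment:** while the cover was seated, the wrist showed a moment of about 0.9 N m and about 5 N of sideways force. The first contact was probably slightly off-centre. Both were gone after the lift.
- **Reducer height:** the wrist camera put the reducer's top face at about 86 mm, and contact put it at about 87.5 mm. I used the contact height.

No bystander was touched, as far as I could tell; I did not measure their positions again at the end.

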